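# Make up two packaging sample kits at the recycling bench

## Task

Make up the two sample kits from the loose containers on the bench: the small drinks can and the brown bottle go into the two-compartment tray, one in each compartment, and the tin, the milk bottle and the lidded jar go into the three-compartment tray, with the milk bottle in the middle and the other two at the ends, either way round. Stand each container upright on the floor of its compartment, and leave the big drinks can standing where it is.

Things in the scene. Friction and masses are not known exactly. Their poses are not given: they have to be found in the camera images.
- small_can_mid (a point): Small bare aluminium drinks can, standing: 50 mm diameter, 90 mm high, slightly necked top with a pull tab; about 30 g. The point is its centre, half-way up; z up along its axis.
- tin_mid (a point): Bare steel food tin, standing: straight cylinder 60 mm diameter, 76 mm high, with ribs round the side; about 50 g. The point is its centre, half-way up; z up along its axis.
- jar_mid (a point): Clear glass jar with a white metal screw lid, standing: 54 mm diameter, 80 mm high; the lid is 46 mm wide and 13 mm high; about 120 g. The point is its centre, half-way up; z up along its axis.
- brown_bottle_mid (a point): Stubby brown glass bottle, standing: body 50 mm diameter, straight up to 58 mm, then a shoulder and a 24 mm wide neck; 90 mm high in all; about 120 g. The point is its centre, half-way up; z up along its axis.
- milk_bottle_mid (a point): Small white plastic milk bottle, standing: square body 48 by 48 mm, straight up to 61 mm, then a shoulder and a grey cap 32 mm wide; 90 mm high in all; about 40 g. The point is its centre, half-way up; its x and y axes are square to its flat sides, z up.
- big_can_mid (a point): Big bare aluminium drinks can, standing: 66 mm diameter, 115 mm high; not part of any kit, stays where it stands. The point is its centre, half-way up; z up along its axis.
- short_tray: Shallow green tray with two compartments in a row, 88 by 172 mm. Compartments are 80 mm square inside, floor 4 mm thick, walls 4 mm thick and 16 mm high overall. Fixed to the bench. Origin: centre of the underside; the row runs along its y axis (x across the row, z up); compartment centres at y = -42 and +42 mm.
- long_tray: Shallow green tray with three compartments in a row, 88 by 256 mm. Compartments are 80 mm square inside, floor 4 mm thick, walls 4 mm thick and 16 mm high overall. Fixed to the bench. Origin: centre of the underside; the row runs along its y axis (x across the row, z up); compartment centres at y = -84, 0 and +84 mm.
Mind the look-alikes: they are no part of the job. There is more than one size of the part that bears brown_bottle_mid; the job needs the smallest.

How it is judged:
At the end, for the whole second after the job is handed in: Small can and brown bottle in the short tray, one per compartment; milk bottle mid, tin and jar at the ends of the long tray: each within 17 mm of a compartment centre along each tray axis, 4 mm of standing height, 0.12 rad of upright, at rest. Big can upright within 30 mm of its start (x of small_can_mid in the frame of short_tray between -0.017 and 0.017 m and (y of small_can_mid in the frame of short_tray between -0.059 and -0.025 m or y of small_can_mid in the frame of short_tray between 0.025 and 0.059 m) and z of small_can_mid in the frame of short_tray between 0.045 and 0.053 m and angle between each of small_can_mid, brown_bottle_mid, milk_bottle_mid, tin_mid, jar_mid, big_can_mid's own z axis and vertical below 0.12 rad and linear speed of each of small_can, brown_bottle, milk_bottle, tin, jar below 0.02 m/s and x of brown_bottle_mid in the frame of short_tray between -0.017 and 0.017 m and (y of brown_bottle_mid in the frame of short_tray between -0.059 and -0.025 m or y of brown_bottle_mid in the frame of short_tray between 0.025 and 0.059 m) and z of brown_bottle_mid in the frame of short_tray between 0.045 and 0.053 m and x of milk_bottle_mid in the frame of long_tray between -0.017 and 0.017 m and y of milk_bottle_mid in the frame of long_tray between -0.017 and 0.017 m and z of milk_bottle_mid in the frame of long_tray between 0.045 and 0.053 m and x of tin_mid in the frame of long_tray between -0.017 and 0.017 m and (y of tin_mid in the frame of long_tray between -0.101 and -0.067 m or y of tin_mid in the frame of long_tray between 0.067 and 0.101 m) and z of tin_mid in the frame of long_tray between 0.038 and 0.046 m and x of jar_mid in the frame of long_tray between -0.017 and 0.017 m and (y of jar_mid in the frame of long_tray between -0.101 and -0.067 m or y of jar_mid in the frame of long_tray between 0.067 and 0.101 m) and z of jar_mid in the frame of long_tray between 0.04 and 0.048 m and distance of big_can_mid from where it was at the start of the episode below 0.03 m); the robot touches nothing.
It fails at once if the big drinks can is moved more than 30 mm or knocked over (distance of big_can_mid from where it was at the start of the episode above 0.03 m or angle between big_can_mid's own z axis and vertical above 0.5 rad).
It also fails if it takes over 128 s, if anything falls off the work surface, if the arm or the gripper's body presses on something with over 40 N, if the wrist force passes 120 N, or if a joint passes its speed limit or range.

## Robot

A 7-joint arm with a two-finger parallel gripper is mounted at the origin on the work surface. World frame = base frame: x ahead of the robot, y to its left, z up, the work surface at z = 0. Lengths are in m, angles in rad, forces in N, time in s.
With the tool pointing down it reaches from about 0.425 to 1.025 m from the base axis. Payload 9.4 kg.
Tool frame: the origin (TCP) lies on the centre line of the jaws, within the pads' length; the fingertips stand 17 mm ahead of it and the grasp point (between the pads) lies 2 mm behind it; z points along the fingers, y is the line along which they close (so a half turn about z gives the same grasp; the last joint's range is limited). The gripper opens to 93 mm and grips with 3 to 60 N. Pads are 15 mm wide; open, the fingers measure 128 mm over their backs; the gripper's body (75 mm by 188 mm) begins 65 mm behind the grasp point.
Start: joints at [1.17, 0.599, -0.003, 1.599, 0.002, 0.943, -0.08], TCP at [0.231, -0.687, 0.236] pointing down, gripper open.
Joint ranges: [-2.57, 2.57], [-0.35, 1.97], [-1.29, 1.29], [0.11, 2.56], [-1.05, 4.19], [0.11, 1.86], [-2.63, 2.63]. Speed limits (rad/s): [2.22, 2.22, 3.01, 3.01, 3.14, 3.14, 3.14].

## Interface

Orientations are given as a unit quaternion [w, x, y, z].
In Python, from rig import * gives the robot as it stands. The module is installed in compiled form; this text tells all that it offers.
- The arm moves only by the tool servo_tool, never from a script. Its argument "rows" is one flat list of numbers, 6 for each row, row after row: the shift along the tool's x, y, z in cm, then the turn, a rotation vector about the tool's x, y, z in rad. A call has 1 to 12 rows; each row shifts and turns the commanded pose from where the row before left it, along the tool's axes as they then stand; what a row does not reach is not made up. A row lasts 1/10 s, in which the tool goes at most 50 mm and 8.59 degrees, less where a joint would pass 70% of its speed; a pose out of reach is approached as far as the arm can. A call is refused whole if a number of a shift passes 5 or a number of a turn 0.15, either way. A call with a gripper value outside its range is refused whole. "claw" is the finger opening in cm, from 0 to 9.3, set as the call begins (left out, the last holds). The fingers move at their own pace and stop on an object; the grip force is fixed at half the most. Time passes only in rows, so rows that do not move let the fingers close. It gives the time, the measured TCP pose, the force, the opening and the grip force at its end, in the units of the state.
- observe(): the state, without advancing time (a new reading comes with each control period).
- capture(name): name is "side" or "top" or "wrist"; returns a dict with "pixels" (400x640x3 uint8, blue, green, red), "fx", "fy", "cx", "cy" (pixels), "xyz" and "rotation" of the camera in the world. Camera axes: x right, y down, z forward; pixel columns grow to the right and rows downward; lengths in m; the calibration is good to about 2 mm. A picture is of the moment at which its call begins. There is no depth.
- close_job(): hands the job in; it is judged then, once.
The state is a dict: "time": time; "joints": joint angles; "qd": joint speeds; "tau": joint torques, N m; "tool_pos": TCP position; "orientation": TCP orientation; "wrist_force": force on the tool from outside, world axes, zero at the start; "ft_torque": the same for the moment, N m; "opening": opening from 0.0 (shut) to 1.0 (fully open); "grasp_force": force on a finger pad.
Only numpy, scipy, OpenCV 4.12 (cv2) and the standard library are available. Lean on these libraries where they do the work, as an engineer would, in place of code of your own. Each camera call takes 0.05 s, during which the arm holds its last target. There are 200 camera calls.

## Working session

There is one attempt and no reset: what is moved stays moved. The work goes in short steps, Python scripts to look and compute and a tool call to move; the robot and the scene stay as the last step left them, time stands still between calls to the robot, and variables do not carry over. Pictures are saved under pics/ and viewed, at most 14 in all, crops included, and the job is handed in when it is done.

Besides the shell and the picture viewer there is one more tool, called after ">>>" as name(argument=value, ...), one argument or row to a line, values as JSON. servo_tool: Moves the arm, as the interface text tells. Its arguments: {"type":"object","properties":{"rows":{"type":"array","items":{"type":"number"}},"claw":{"type":"number"}},"required":["rows"]}

```bash
mkdir -p pics; cat > h.py <<'E'
from rig import *
import numpy as np, cv2
def ray(c,u,v,z):
    R=np.array(c["rotation"]); 
    if R.shape!=(3,3):
        from scipy.spatial.transform import Rotation
        R=Rotation.from_quat(np.roll(R,-1)).as_matrix()
    d=R@np.array([(u-c["cx"])/c["fx"],(v-c["cy"])/c["fy"],1]); o=np.array(c["xyz"])
    return o+d*(z-o[2])/d[2]
E
python3 - <<'E'
from h import *
import pickle
s=observe();print(s)
for n in("top","side"):
    c=capture(n);cv2.imwrite(f"pics/{n}0.png",c["pixels"]);pickle.dump(c,open(n+".pkl","wb"))
    print(n,[c[k] for k in("fx","cx","cy","xyz","rotation")])
E
```

```text
{'time': 0.0, 'joints': array([ 1.17031416,  0.60014333, -0.0025478 ,  1.60011286,  0.00181201,
        0.94289535, -0.07981532]), 'qd': array([ 0.00214964,  0.00047963,  0.00038531,  0.00012778,  0.00024563,
        0.00210545, -0.00130099]), 'tau': array([-1.74103992e-03, -7.65095901e+01,  1.49737962e+00, -2.52353007e+01,
       -5.23810100e-02,  1.68097392e-02,  1.41673399e-04]), 'tool_pos': array([ 0.23050257, -0.68690202,  0.23475281]), 'orientation': array([-7.52584366e-04,  9.86919584e-01,  1.61211443e-01, -1.98856530e-04]), 'wrist_force': array([0.1035244 , 0.26459345, 0.00137113]), 'ft_torque': array([ 0.03554362, -0.00378404, -0.03107573]), 'grasp_force': 0.0, 'opening': 1.0016257914164453}
top [379.26866298260387, 318.4264089859616, 194.30547565373013, array([ 0.34180473, -0.05053796,  1.04547557]), array([ 0.08146405, -0.70143989,  0.70385677, -0.07701515])]
side [463.1956546436124, 319.92926686064845, 199.14032181290003, array([0.05920204, 0.61903849, 0.64915323]), array([ 0.14710064, -0.27335261,  0.8455223 , -0.43443273])]
```

View pics/top0.png

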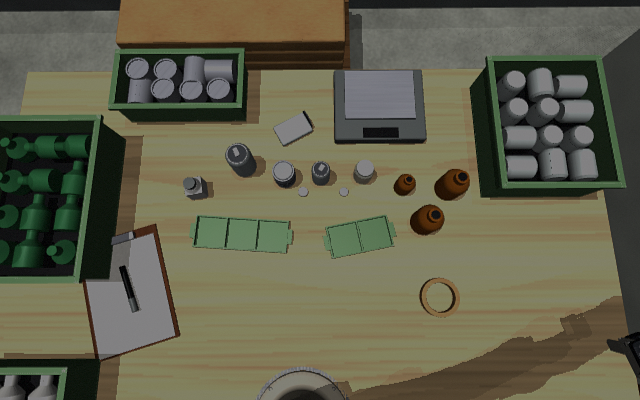

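View pics/side0.png

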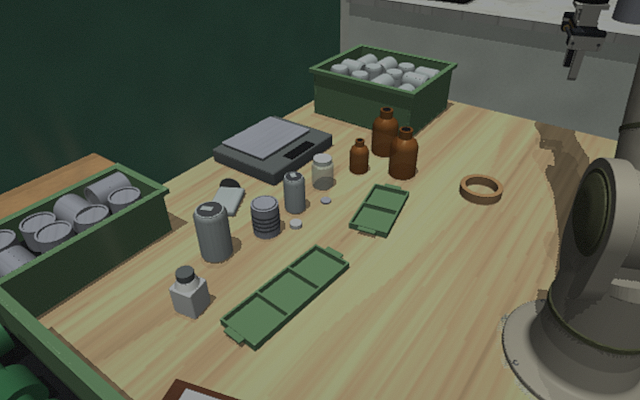

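The top view shows the milk bottle (193,187), big can (240,158), tin (285,173), small can (320,172), jar (364,171), and the trays at (242,235) and (360,236). There are three brown bottles at (404,184), (455,183) and (428,219). The one at (404,184) is clearly the smallest in both views, so it fits. I'll confirm it in an enlarged crop.

```bash
python3 - <<'E'
from h import *
import pickle
c=pickle.load(open("top.pkl","rb"));d=pickle.load(open("side.pkl","rb"))
p=c["pixels"]
a=cv2.resize(p[140:270,180:480],None,fx=2.6,fy=2.6,interpolation=cv2.INTER_CUBIC)
cv2.imwrite("pics/crop1.png",a)
b=cv2.resize(d["pixels"][120:350,155:425],None,fx=2.6,fy=2.6,interpolation=cv2.INTER_CUBIC)
cv2.imwrite("pics/crop2.png",b)
for n,u,v,z in[("milk",191,182,.09),("big",237,152,.115),("tin",285,170,.076),("small",320,167,.09),("jar",365,167,.08),("brown",407,179,.09)]:
    print(n,ray(c,u,v,z).round(3))
# trays: green mask
h=cv2.cvtColor(p,cv2.COLOR_BGR2HSV);print(h[235,225],h[240,345])
m=((h[...,0]>48)&(h[...,0]<80)&(h[...,1]>70)).astype(np.uint8);m=cv2.morphologyEx(m,cv2.MORPH_CLOSE,np.ones((3,3)))
cs,_=cv2.findContours(m,0,2)
for k in cs:
    if 1000<cv2.contourArea(k)<8000:
        w=np.array([ray(c,u,v,.016)[:2] for u,v in k[:,0]],np.float32);(cx,cy),sz,an=cv2.minAreaRect(w)
        print(cv2.boundingRect(k),np.round([cx,cy,*sz],3),an)
E
```

```text
milk [0.594 0.288 0.09 ]
big [0.668 0.165 0.115]
tin [0.63  0.044 0.076]
small [ 0.634 -0.049  0.09 ]
jar [ 0.636 -0.168  0.08 ]
brown [ 0.6   -0.276  0.09 ]
[ 56  68 102] [ 56  70 123]
(0, 359, 100, 41) [0.104 0.64  0.254 0.093] 89.9169692993164
(323, 215, 73, 43) [ 0.461 -0.155  0.086  0.193] 11.166138648986816
```

View pics/crop1.png

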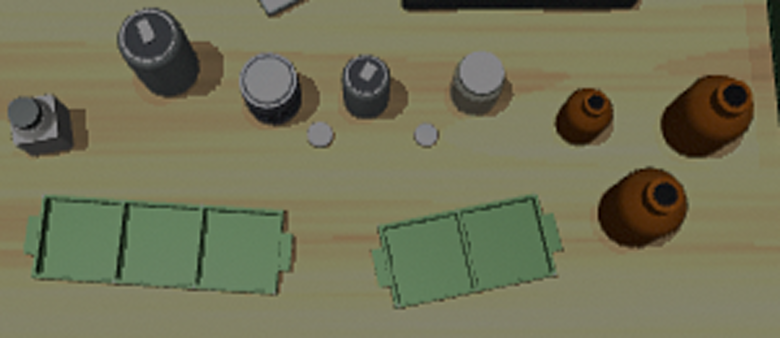

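View pics/crop2.png

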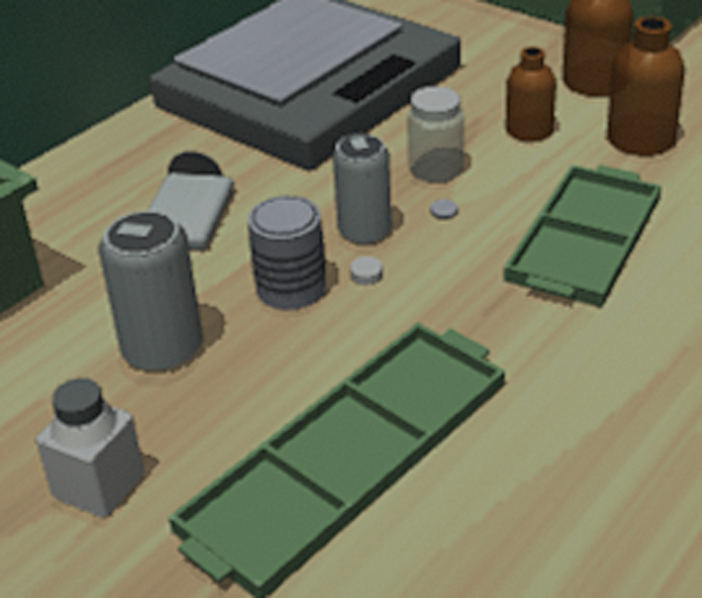

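The crops confirm it: the brown bottle at top-view pixel (407,179) is about half the size of the other two. I'll cross-check the object positions between the two views and fit the trays from their corners.

```bash
python3 - <<'E'
from h import *
import pickle
c=pickle.load(open("top.pkl","rb"));d=pickle.load(open("side.pkl","rb"))
T=lambda x,y,z:ray(c,180+x/2.6,140+y/2.6,z)
S=lambda x,y,z:ray(d,155+x/2.6,120+y/2.6,z)
for n,a,b,z in[("milk",(27,112),(79,392),.09),("big",(147,33),(144,227),.115),("tin",(271,80),(286,214),.076),("small",(366,72),(363,143),.09),("jar",(481,73),(436,98),.08),("brown",(595,101),(534,53),.09),("d1",(320,134),(367,265),.008),("d2",(426,134),(444,208),.008)]:
    print(n,T(*a,z).round(4),S(*b,z).round(4))
for n,q,qs,k in[("long",[(48,197),(288,212),(276,294),(34,279)],[(420,325),(504,373),(262,592),(172,520)],(-.084,0,.084)),("short",[(378,228),(537,196),(556,275),(397,307)],[(575,168),(660,183),(603,303),(507,270)],(-.042,.042))]:
  for f,qq in((T,q),(S,qs)):
    P=np.array([f(*p,.016)[:2] for p in qq]);e=P.mean(0)
    r=cv2.minAreaRect(P.astype(np.float32))
    L=(P[0]+P[3]-P[1]-P[2]) if f is T else (P[3]+P[2]-P[0]-P[1]); L/=np.linalg.norm(L)
    print(n,e.round(4),"yaw of y axis from world y",np.degrees(np.arctan2(-L[0],L[1])).round(1),np.round(r[1],3),[(e+t*L).round(4) for t in k])
# milk flat-side bottom edge
a=T(22,155,.0);b=T(72,148,.0);print("milk",a,b,np.degrees(np.arctan2(*(b-a)[:2])))
a=S(53,493,0);b=S(102,515,0);e=S(143,470,0);print([x.round(3) for x in(a,b,e)],[np.degrees(np.arctan2(x[1],x[0])) for x in(b-a,e-b)])
from scipy.spatial.transform import Rotation as R
print(R.from_quat(np.roll(observe()["orientation"],-1)).as_matrix().round(3))
w=capture("wrist");print(w["xyz"],w["rotation"],w["fx"])
E
```

```text
milk [0.5915 0.2891 0.09  ] [0.5921 0.2927 0.09  ]
big [0.6656 0.1665 0.115 ] [0.6659 0.1614 0.115 ]
tin [0.6279 0.0461 0.076 ] [0.6286 0.0483 0.076 ]
small [ 0.6318 -0.0511  0.09  ] [ 0.6305 -0.0553  0.09  ]
jar [ 0.6332 -0.1684  0.08  ] [ 0.634  -0.1678  0.08  ]
brown [ 0.6004 -0.2804  0.09  ] [ 0.5965 -0.2789  0.09  ]
d1 [ 0.587  -0.0012  0.008 ] [ 0.5889 -0.0034  0.008 ]
d2 [ 0.5865 -0.1157  0.008 ] [ 0.584  -0.1103  0.008 ]
long [0.4663 0.164 ] yaw of y axis from world y -3.8 [0.258 0.087] [array([0.4608, 0.0802]), array([0.4663, 0.164 ]), array([0.4718, 0.2478])]
long [0.4653 0.171 ] yaw of y axis from world y -3.6 [0.256 0.088] [array([0.46  , 0.0872]), array([0.4653, 0.171 ]), array([0.4707, 0.2548])]
short [ 0.4589 -0.1559] yaw of y axis from world y 11.1 [0.085 0.171] [array([ 0.467 , -0.1972]), array([ 0.4508, -0.1147])]
short [ 0.4568 -0.1504] yaw of y axis from world y 12.1 [0.087 0.187] [array([ 0.4656, -0.1915]), array([ 0.448 , -0.1093])]
milk [0.56681475 0.32297747 0.        ] [5.74380340e-01 2.69024782e-01 2.22044605e-16] 172.01766536691784
[array([0.614, 0.318, 0.   ]), array([0.571, 0.311, 0.   ]), array([0.579, 0.266, 0.   ])] [np.float64(-171.00160515581464), np.float64(-80.47625263887898)]
[[ 0.948  0.318 -0.001]
 [ 0.318 -0.948  0.001]
 [-0.    -0.001 -1.   ]]
[ 0.30788396 -0.66103967  0.38431921] [ 0.11940397  0.80343348 -0.57684744 -0.08651222] 282.0059516937484
```

```bash
python3 - <<'E'
from h import *
import pickle
c=pickle.load(open("top.pkl","rb"));d=pickle.load(open("side.pkl","rb"))
T=lambda x,y,z:ray(c,180+x/2.6,140+y/2.6,z)
S=lambda x,y,z:ray(d,155+x/2.6,120+y/2.6,z)
def tri(a,b):
    f=lambda z:np.linalg.norm(T(*a,z)-S(*b,z))
    z=min(np.arange(0,.25,.002),key=f);return z,f(z),T(*a,z).round(3)
print("bigA neck",tri((664,192),(655,22)));print("bigB neck",tri((734,95),(600,-22)))
print("brown neck",tri((595,101),(534,53)))
print("scale front-left corner top",tri((403,8),(309,140)),"right", tri((640,8),(460,42)))
print("bigA left/right body z.05",T(598,213,.05),T(688,205,.05))
# crate
print("crate corner",[ray(c,484,193,z).round(3) for z in(.1,.15,.2)])
E
```

```text
bigA neck (np.float64(0.13), np.float64(0.00379777055537102), array([ 0.501, -0.331,  0.13 ]))
bigB neck (np.float64(0.12), np.float64(0.0011621758256644132), array([ 0.598, -0.408,  0.12 ]))
brown neck (np.float64(0.088), np.float64(0.002856289813825684), array([ 0.601, -0.281,  0.088]))
scale front-left corner top (np.float64(0.042), np.float64(0.00744453973648017), array([ 0.718, -0.091,  0.042])) right (np.float64(0.034), np.float64(0.010859942395973265), array([ 0.72 , -0.348,  0.034]))
bigA left/right body z.05 [ 0.49331221 -0.28647376  0.05      ] [ 0.50118995 -0.37842704  0.05      ]
crate corner [array([ 0.559, -0.467,  0.1  ]), array([ 0.548, -0.445,  0.15 ]), array([ 0.536, -0.423,  0.2  ])]
```

>>> servo_tool(
  rows=[4,-2.25,0,0,0,0,4,-2.25,0,0,0,0,4,-2.25,0,0,0,0,4,-2.25,0,0,0,0,4,-2.25,0,0,0,0,4,-2.25,0,0,0,0,4,-2.25,0,0,0,0,4,-2.25,0,0,0,0,4,-2.25,0,0,0,0,4,-2.25,0,0,0,0,4,-2.25,0,0,0,0,4,-2.25,0,0,0,0],
  claw=9.3,
)

```text
time: 1.35
tool_pos: [0.6007, -0.2771, 0.2354]
orientation: [-0.0, 0.987, 0.161, -0.0]
wrist_force: [0.5, -0.8, 0.1]
opening: 1.001
grasp_force: 0.0
```

>>> servo_tool(
  rows=[0,0,0,0,0,-0.141,0,0,0,0,0,-0.141,0,0,0,0,0,-0.141,0,0,0,0,0,-0.141,0,0,0,0,0,-0.141,0,0,0,0,0,-0.141,0,0,0,0,0,0,0,0,0,0,0,0],
  claw=7.5,
)

```text
time: 2.15
tool_pos: [0.5996, -0.2788, 0.2354]
orientation: [-0.0, 0.835, 0.55, -0.0]
wrist_force: [-1.2, -0.8, 0.7]
opening: 0.806
grasp_force: 0.0
```

```bash
cat >> h.py <<'E'
from scipy.spatial.transform import Rotation as Rot
def go(x,y,z,yaw=0):
    "shift in tool axes (cm) and tool-z turn to a world target; yaw 0 = tool y along world +x"
    s=observe();R=Rot.from_quat(np.roll(s["orientation"],-1)).as_matrix()
    cur=np.arctan2(R[1,1],R[0,1])
    print("t",round(s["time"],2),"pos",s["tool_pos"].round(4),"yaw",round(cur,3),"tilt",R[2].round(3),"shift cm",((R.T@(np.array([x,y,z])-s["tool_pos"]))*100).round(2),"rz",round(cur-yaw,3))
E
python3 - <<'E'
from h import *
import pickle
go(.599,-.279,.045,-.4)
w=capture("wrist");cv2.imwrite("pics/w1.png",w["pixels"])
from h import *
R=Rot.from_quat(np.roll(w["rotation"],-1)).as_matrix()
p=R.T@(np.array([.599,-.279,.09])-w["xyz"]);print("expected neck px",w["fx"]*p[0]/p[2]+w["cx"],w["fy"]*p[1]/p[2]+w["cy"])
E
```

```text
t 2.15 pos [ 0.5996 -0.2788  0.2354] yaw -0.405 tilt [ 0. -0. -1.] shift cm [-0.05 -0.04 19.04] rz -0.005
expected neck px 322.66065744974503 191.16886543780086
```

View pics/w1.png

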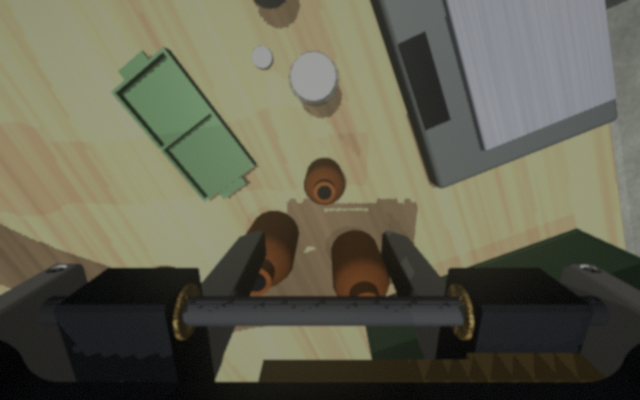

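The wrist view shows the brown neck at (323,191), against a predicted (323,191), so the position is confirmed. Next I'll descend and grip.

>>> servo_tool(
  rows=[0,0,4,0,0,0,0,0,4,0,0,0,0,0,4,0,0,0,0,0,3,0,0,0,0,0,2,0,0,0,0,0,1.2,0,0,0,0,0,0.8,0,0,0,0,0,0,0,0,0],
)

```text
time: 3.0
tool_pos: [0.5998, -0.2784, 0.0452]
orientation: [-0.0, 0.834, 0.552, -0.0]
wrist_force: [0.1, 0.8, 0.1]
opening: 0.808
grasp_force: 0.0
```

>>> servo_tool(
  rows=[0,0,0,0,0,0,0,0,0,0,0,0,0,0,0,0,0,0,0,0,0,0,0,0,0,0,0,0,0,0,0,0,0,0,0,0,0,0,0,0,0,0,0,0,0,0,0,0],
  claw=3.5,
)

```text
time: 3.8
tool_pos: [0.6002, -0.2789, 0.0464]
orientation: [0.0, 0.834, 0.552, 0.0]
wrist_force: [-0.7, -0.9, 6.8]
opening: 0.536
grasp_force: 30.0
```

>>> servo_tool(
  rows=[0,0,-1,0,0,0,0,0,-3,0,0,0,0,0,-3,0,0,0,0,0,-3,0,0,-0.1,0,0,0,0,0,-0.1,0,0,0,0,0,-0.1,0,0,0,0,0,-0.105,0,0,0,0,0,0],
)

```text
time: 4.6
tool_pos: [0.5994, -0.2788, 0.1459]
orientation: [-0.0, 0.705, 0.709, -0.0]
wrist_force: [0.9, -0.2, -1.3]
opening: 0.533
grasp_force: 30.0
```

```bash
python3 -c "
from h import *
go(.466,-.195,.050)"
```

```text
t 4.6 pos [ 0.5994 -0.2788  0.1459] yaw 0.005 tilt [ 0. -0. -1.] shift cm [  8.45 -13.29   9.6 ] rz 0.005
```

>>> servo_tool(
  rows=[1.7,-2.7,0,0,0,0,1.7,-2.7,0,0,0,0,1.7,-2.7,0,0,0,0,1.7,-2.7,0,0,0,0,1.7,-2.5,0,0,0,0,0,0,3,0,0,0,0,0,3,0,0,0,0,0,2,0,0,0,0,0,1,0,0,0,0,0,0.5,0,0,0,0,0,0,0,0,0],
)

```text
time: 5.7
tool_pos: [0.4666, -0.1942, 0.0507]
orientation: [0.0, 0.706, 0.708, -0.0]
wrist_force: [0.4, -0.5, -2.0]
opening: 0.532
grasp_force: 30.0
```

>>> servo_tool(
  rows=[0,0,0,0,0,0,0,0,0,0,0,0,0,0,0,0,0,0,0,0,0,0,0,0,0,0,0,0,0,0],
  claw=7,
)

```text
time: 6.2
tool_pos: [0.4666, -0.1943, 0.0508]
orientation: [0.0, 0.706, 0.708, 0.0]
wrist_force: [-0.1, 0.1, -0.1]
opening: 0.751
grasp_force: 0.0
```

>>> servo_tool(
  rows=[0,0,-1,0,0,0,0,0,-3,0,0,0,0,0,-4,0,0,0,0,0,-4,0,0,0,0,0,-1,0,0,0,0,0,0,0,0,0],
)

```text
time: 6.8
tool_pos: [0.4671, -0.1947, 0.1826]
orientation: [0.002, 0.706, 0.708, 0.001]
wrist_force: [0.3, -0.5, 0.4]
opening: 0.753
grasp_force: 0.0
```

```bash
python3 -c "
from h import *
go(.631,-.053,.045)
c=capture('wrist');cv2.imwrite('pics/w2.png',c['pixels'])"
```

```text
t 6.8 pos [ 0.4671 -0.1947  0.1826] yaw 0.003 tilt [-0.002  0.003 -1.   ] shift cm [14.13 16.39 13.8 ] rz 0.003
```

View pics/w2.png

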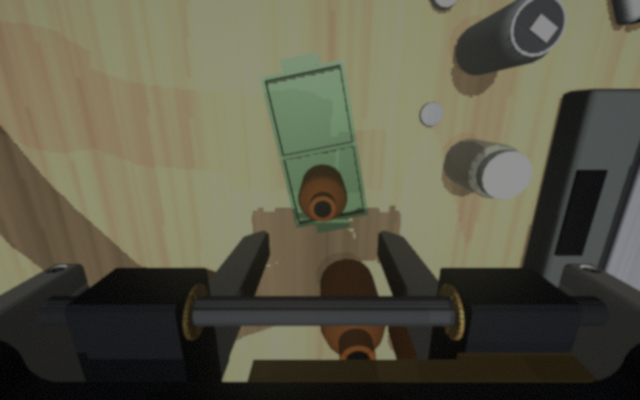

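The brown bottle (323,205) stands upright and centred in its compartment. The small can is next.

>>> servo_tool(
  rows=[2.4,2.7,0,0,0,0,2.4,2.7,0,0,0,0,2.4,2.7,0,0,0,0,2.4,2.7,0,0,0,0,2.3,2.8,0,0,0,0,2.2,2.8,0,0,0,0,0,0,0,0,0,0,0,0,4,0,0,0,0,0,4,0,0,0,0,0,3,0,0,0,0,0,2,0,0,0,0,0,0.8,0,0,0],
  claw=7.5,
)

```text
time: 8.05
tool_pos: [0.6272, -0.0528, 0.0388]
orientation: [-0.002, 0.706, 0.709, -0.002]
wrist_force: [0.0, -0.1, 0.9]
opening: 0.807
grasp_force: 0.0
```

>>> servo_tool(
  rows=[0,0,0,0,0,0,0,0,0,0,0,0,0,0,0,0,0,0,0,0,0,0,0,0,0,0,0,0,0,0,0,0,0,0,0,0,0,0,0,0,0,0,0,0,0,0,0,0],
  claw=3.5,
)

```text
time: 8.85
tool_pos: [0.6305, -0.0527, 0.0437]
orientation: [0.001, 0.706, 0.708, 0.0]
wrist_force: [-0.8, -0.8, 6.4]
opening: 0.526
grasp_force: 30.0
```

>>> servo_tool(
  rows=[0,0,-1,0,0,0,0,0,-3,0,0,0,0,0,-4,0,0,0,0,0,-3,0,0,0,0,0,-1,0,0,0,0,0,0,0,0,0],
)

```text
time: 9.45
tool_pos: [0.6306, -0.0527, 0.1645]
orientation: [0.001, 0.706, 0.708, 0.001]
wrist_force: [0.0, 0.3, -0.8]
opening: 0.531
grasp_force: 30.0
```

```bash
python3 -c "
from h import *
go(.4495,-.113,.050)"
```

```text
t 9.45 pos [ 0.6306 -0.0527  0.1645] yaw 0.004 tilt [-0.     0.003 -1.   ] shift cm [ -5.96 -18.17  11.4 ] rz 0.004
```

>>> servo_tool(
  rows=[-1,-3,0,0,0,0,-1,-3,0,0,0,0,-1,-3,0,0,0,0,-1,-3,0,0,0,0,-1,-3,0,0,0,0,-1,-3.2,0,0,0,0,0,0,3,0,0,0,0,0,3,0,0,0,0,0,3,0,0,0,0,0,2,0,0,0,0,0,0.5,0,0,0,0,0,0,0,0,0],
)

```text
time: 10.65
tool_pos: [0.4467, -0.1128, 0.0463]
orientation: [-0.001, 0.705, 0.709, -0.001]
wrist_force: [-1.1, 0.6, 0.1]
opening: 0.528
grasp_force: 30.0
```

>>> servo_tool(
  rows=[0,0,0,0,0,0,0,0,0,0,0,0,0,0,0,0,0,0,0,0,0,0,0,0,0,0,0,0,0,0],
  claw=7,
)

```text
time: 11.15
tool_pos: [0.4482, -0.1133, 0.0477]
orientation: [0.0, 0.706, 0.708, 0.0]
wrist_force: [0.2, 0.3, -0.1]
opening: 0.752
grasp_force: 0.0
```

>>> servo_tool(
  rows=[0,0,-1,0,0,0,0,0,-3,0,0,0,0,0,-4,0,0,0,0,0,-4,0,0,0,0,0,-1,0,0,0,0,0,0,0,0,0],
)

```text
time: 11.75
tool_pos: [0.4488, -0.1138, 0.1796]
orientation: [0.002, 0.706, 0.708, 0.001]
wrist_force: [0.2, 0.2, -0.6]
opening: 0.751
grasp_force: 0.0
```

```bash
python3 -c "
from h import *
go(.634,-.168,.045)"
```

```text
t 11.75 pos [ 0.4488 -0.1138  0.1796] yaw 0.003 tilt [-0.001  0.004 -1.   ] shift cm [-5.46 18.46 13.54] rz 0.003
```

>>> servo_tool(
  rows=[-1,3,0,0,0,0,-1,3,0,0,0,0,-1,3,0,0,0,0,-1,3,0,0,0,0,-0.7,3.2,0,0,0,0,-0.7,3.2,0,0,0,0,0,0,0,0,0,0,0,0,4,0,0,0,0,0,4,0,0,0,0,0,3,0,0,0,0,0,1.8,0,0,0,0,0,0.6,0,0,0],
  claw=7.5,
)

```text
time: 12.95
tool_pos: [0.6296, -0.1658, 0.0401]
orientation: [-0.002, 0.705, 0.709, -0.002]
wrist_force: [-1.3, 0.3, -0.1]
opening: 0.81
grasp_force: 0.0
```

>>> servo_tool(
  rows=[0,0,0,0,0,0,0,0,0,0,0,0,0,0,0,0,0,0,0,0,0,0,0,0,0,0,0,0,0,0,0,0,0,0,0,0,0,0,0,0,0,0,0,0,0,0,0,0],
  claw=3.5,
)

```text
time: 13.75
tool_pos: [0.633, -0.1667, 0.0447]
orientation: [0.001, 0.706, 0.708, 0.0]
wrist_force: [-0.7, -0.0, 6.3]
opening: 0.574
grasp_force: 30.0
```

>>> servo_tool(
  rows=[0,0,-1,0,0,0,0,0,-3,0,0,0,0,0,-4,0,0,0,0,0,-4,0,0,0,0,0,-2,0,0,0,0,0,0,0,0,0],
)

```text
time: 14.35
tool_pos: [0.6337, -0.1668, 0.1874]
orientation: [0.002, 0.706, 0.708, 0.001]
wrist_force: [-0.1, -0.2, -3.1]
opening: 0.576
grasp_force: 30.0
```

```bash
python3 -c "
from h import *
go(.4605,.083,.050)
c=capture('top');a=cv2.resize(c['pixels'][130:270,180:480],None,fx=2.6,fy=2.6);cv2.imwrite('pics/t3.png',a)"
```

```text
t 14.35 pos [ 0.6337 -0.1668  0.1874] yaw 0.004 tilt [-0.001  0.005 -1.   ] shift cm [ 25.06 -17.3   13.62] rz 0.004
```

View pics/t3.png

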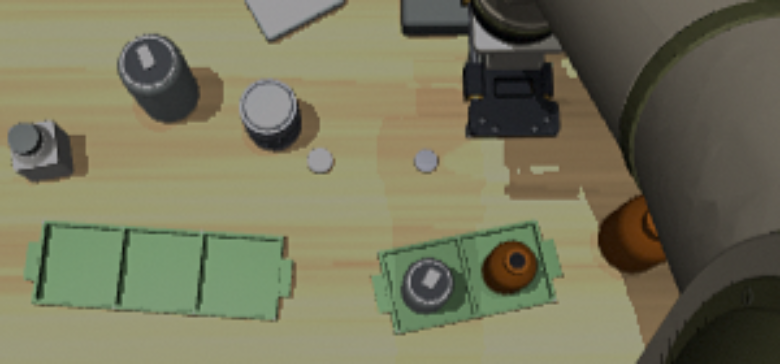

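The small can (428,285) and brown bottle (513,267) stand centred in the short tray. The jar goes to the right-hand end of the long tray.

>>> servo_tool(
  rows=[3.2,-2.2,0,0,0,0,3.2,-2.2,0,0,0,0,3.2,-2.2,0,0,0,0,3.2,-2.2,0,0,0,0,3.2,-2.2,0,0,0,0,3,-2.1,0,0,0,0,3,-2.1,0,0,0,0,3,-2.1,0,0,0,0,0,0,0,0,0,0,0,0,3,0,0,0,0,0,3,0,0,0,0,0,3,0,0,0],
)

```text
time: 15.6
tool_pos: [0.458, 0.082, 0.092]
orientation: [-0.0, 0.706, 0.708, -0.0]
wrist_force: [0.5, 0.1, -1.5]
opening: 0.578
grasp_force: 30.0
```

>>> servo_tool(
  rows=[0,0,2.5,0,0,0,0,0,1.5,0,0,0,0,0,0.7,0,0,0,0,0,0,0,0,0,0,0,0,0,0,0],
)

```text
time: 16.1
tool_pos: [0.4579, 0.0823, 0.0459]
orientation: [-0.0, 0.706, 0.708, -0.001]
wrist_force: [0.4, 0.2, -1.5]
opening: 0.574
grasp_force: 30.0
```

>>> servo_tool(
  rows=[0,0,0,0,0,0,0,0,0,0,0,0,0,0,0,0,0,0,0,0,0,0,0,0,0,0,0,0,0,0],
  claw=7.4,
)

```text
time: 16.6
tool_pos: [0.4584, 0.0828, 0.0467]
orientation: [0.0, 0.706, 0.709, 0.0]
wrist_force: [-0.5, -0.4, -0.4]
opening: 0.795
grasp_force: 0.0
```

>>> servo_tool(
  rows=[0,0,-1,0,0,0,0,0,-3,0,0,0,0,0,-4,0,0,0,0,0,-4,0,0,0,0,0,-1,0,0,0,0,0,0,0,0,0],
)

```text
time: 17.2
tool_pos: [0.4592, 0.0826, 0.1786]
orientation: [0.001, 0.706, 0.708, 0.002]
wrist_force: [-0.0, 0.0, -0.8]
opening: 0.798
grasp_force: 0.0
```

```bash
python3 -c "
from h import *
go(.628,.047,.045)"
```

```text
t 17.2 pos [0.4592 0.0826 0.1786] yaw 0.003 tilt [ 0.     0.004 -1.   ] shift cm [-3.62 16.82 13.42] rz 0.003
```

>>> servo_tool(
  rows=[-0.6,2.8,0,0,0,0,-0.6,2.8,0,0,0,0,-0.6,2.8,0,0,0,0,-0.6,2.8,0,0,0,0,-0.6,2.8,0,0,0,0,-0.6,2.8,0,0,0,0,0,0,0,0,0,0,0,0,4,0,0,0,0,0,4,0,0,0,0,0,3,0,0,0,0,0,1.8,0,0,0,0,0,0.4,0,0,0],
  claw=8.6,
)

```text
time: 18.4
tool_pos: [0.6236, 0.0476, 0.0411]
orientation: [-0.002, 0.705, 0.709, -0.002]
wrist_force: [0.3, 0.3, 0.3]
opening: 0.925
grasp_force: 0.0
```

>>> servo_tool(
  rows=[0,0,0,0,0,0,0,0,0,0,0,0,0,0,0,0,0,0,0,0,0,0,0,0,0,0,0,0,0,0,0,0,0,0,0,0,0,0,0,0,0,0,0,0,0,0,0,0],
  claw=4,
)

```text
time: 19.2
tool_pos: [0.6271, 0.0475, 0.0457]
orientation: [0.001, 0.706, 0.708, 0.001]
wrist_force: [-0.2, 0.3, 7.5]
opening: 0.642
grasp_force: 30.0
```

>>> servo_tool(
  rows=[0,0,-1,0,0,0,0,0,-3,0,0,0,0,0,-4,0,0,0,0,0,-4,0,0,0,0,0,-2,0,0,0,0,0,0,0,0,0],
)

```text
time: 19.8
tool_pos: [0.6279, 0.0477, 0.1885]
orientation: [0.002, 0.706, 0.708, 0.002]
wrist_force: [0.4, -0.4, -0.6]
opening: 0.642
grasp_force: 30.0
```

```bash
python3 -c "
from h import *
go(.471,.251,.050)"
```

```text
t 19.8 pos [0.6279 0.0477 0.1885] yaw 0.004 tilt [ 0.001  0.006 -1.   ] shift cm [ 20.38 -15.69  13.78] rz 0.004
```

>>> servo_tool(
  rows=[2.5,-2.7,0,0,0,0,2.5,-2.7,0,0,0,0,2.5,-2.6,0,0,0,0,2.6,-2.6,0,0,0,0,2.6,-2,0,0,0,0,2.6,-1.5,0,0,0,0,2.6,-1,0,0,0,0,2.5,-0.6,0,0,0,0,0,0,0,0,0,0,0,0,3,0,0,0,0,0,3,0,0,0,0,0,3,0,0,0],
)

```text
time: 21.0
tool_pos: [0.4686, 0.2498, 0.0933]
orientation: [0.0, 0.706, 0.708, -0.0]
wrist_force: [0.0, 0.8, -0.6]
opening: 0.64
grasp_force: 30.0
```

>>> servo_tool(
  rows=[0,0,2.5,0,0,0,0,0,1.5,0,0,0,0,0,0.5,0,0,0,0,0,0,0,0,0,0,0,0,0,0,0],
)

```text
time: 21.5
tool_pos: [0.4686, 0.2501, 0.0494]
orientation: [0.0, 0.706, 0.708, -0.0]
wrist_force: [-0.3, -0.7, -0.9]
opening: 0.643
grasp_force: 30.0
```

>>> servo_tool(
  rows=[0,0,0,0,0,0,0,0,0,0,0,0,0,0,0,0,0,0,0,0,0,0,0,0,0,0,0,0,0,0],
  claw=8,
)

```text
time: 22.0
tool_pos: [0.4687, 0.2508, 0.0496]
orientation: [-0.0, 0.706, 0.709, 0.0]
wrist_force: [-0.5, -0.3, -0.4]
opening: 0.859
grasp_force: 0.0
```

>>> servo_tool(
  rows=[0,0,-1,0,0,0,0,0,-3,0,0,0,0,0,-4,0,0,0,0,0,-4,0,0,0,0,0,-1,0,0,0,0,0,0,0,0,0],
)

```text
time: 22.6
tool_pos: [0.4695, 0.251, 0.1817]
orientation: [0.001, 0.706, 0.708, 0.002]
wrist_force: [0.3, -0.4, -0.1]
opening: 0.862
grasp_force: 0.0
```

```bash
python3 -c "
from h import *
go(.592,.291,.045,.15)
w=capture('wrist');cv2.imwrite('pics/w4.png',w['pixels'])"
```

```text
t 22.6 pos [0.4695 0.251  0.1817] yaw 0.003 tilt [ 0.002  0.003 -1.   ] shift cm [ 3.93 12.22 13.72] rz -0.147
```

View pics/w4.png

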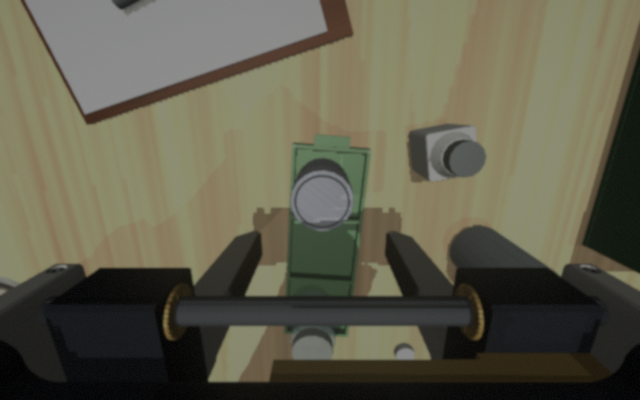

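The tin (322,198) stands well in its end compartment. The milk bottle (455,155) is turned about +10°, matching the estimate.

>>> servo_tool(
  rows=[1,3,0,0,0,0,1,3,0,0,0,0,1,3,0,0,0,0,0.9,3.2,0,0,0,0,0,0,0,0,0,-0.08,0,0,0,0,0,-0.08,0,0,0,0,0,0,0,0,4,0,0,0,0,0,4,0,0,0,0,0,3,0,0,0,0,0,1.8,0,0,0,0,0,0.7,0,0,0],
  claw=8,
)

```text
time: 23.85
tool_pos: [0.5887, 0.2895, 0.0414]
orientation: [-0.001, 0.647, 0.762, -0.002]
wrist_force: [-0.1, -0.5, 0.6]
opening: 0.864
grasp_force: 0.0
```

>>> servo_tool(
  rows=[0,0,0,0,0,0,0,0,0,0,0,0,0,0,0,0,0,0,0,0,0,0,0,0,0,0,0,0,0,0,0,0,0,0,0,0,0,0,0,0,0,0,0,0,0,0,0,0],
  claw=3.5,
)

```text
time: 24.65
tool_pos: [0.5911, 0.2905, 0.0456]
orientation: [0.0, 0.647, 0.763, 0.001]
wrist_force: [0.9, -0.5, 7.1]
opening: 0.516
grasp_force: 30.0
```

>>> servo_tool(
  rows=[0,0,-1,0,0,0,0,0,-3,0,0,0,0,0,-4,0,0,0,0,0,-4,0,0,0,0,0,-2,0,0,0.1,0,0,0,0,0,0.1,0,0,0,0,0,0,0,0,0,0,0,0],
)

```text
time: 25.45
tool_pos: [0.5901, 0.2901, 0.1846]
orientation: [0.0, 0.719, 0.695, -0.0]
wrist_force: [-0.5, -0.3, -0.9]
opening: 0.518
grasp_force: 30.0
```

```bash
python3 -c "
from h import *
go(.466,.167,.050,-.06)"
```

```text
t 25.45 pos [0.5901 0.2901 0.1846] yaw -0.033 tilt [-0.001 -0.    -1.   ] shift cm [-12.71 -11.99  13.47] rz 0.027
```

>>> servo_tool(
  rows=[-2.6,-2.4,0,0,0,0,-2.6,-2.4,0,0,0,0,-2.5,-2.4,0,0,0,0,-2.5,-2.4,0,0,0,0,-2.5,-2.4,0,0,0,0,0,0,0,0,0,0,0,0,3,0,0,0,0,0,3,0,0,0,0,0,3,0,0,0,0,0,2.5,0,0,0,0,0,1.5,0,0,0,0,0,0.4,0,0,0],
)

```text
time: 26.65
tool_pos: [0.4651, 0.1681, 0.0492]
orientation: [-0.0, 0.719, 0.695, -0.002]
wrist_force: [-8.0, -1.6, 42.2]
opening: 0.512
grasp_force: 30.0
```

>>> servo_tool(
  rows=[0,0,0,0,0,0,0,0,0,0,0,0,0,0,0,0,0,0],
)

```text
time: 26.95
tool_pos: [0.4663, 0.168, 0.0507]
orientation: [-0.0, 0.719, 0.695, 0.0]
wrist_force: [0.2, 0.5, 0.9]
opening: 0.512
grasp_force: 30.0
```

>>> servo_tool(
  rows=[0,0,0,0,0,0,0,0,0,0,0,0,0,0,0,0,0,0,0,0,0,0,0,0,0,0,0,0,0,0],
  claw=7,
)

```text
time: 27.45
tool_pos: [0.466, 0.1677, 0.0506]
orientation: [0.0, 0.72, 0.694, 0.0]
wrist_force: [0.3, -0.3, 0.2]
opening: 0.753
grasp_force: 0.0
```

>>> servo_tool(
  rows=[0,0,-1,0,0,0,0,0,-3,0,0,0,0,0,-4,0,0,0,0,0,-4,0,0,0,0,0,-4,0,0,0,0,4,-4,0,0,0,0,4,0,0,0,0,0,4,0,0,0,0,0,4,0,0,0,0,0,4,0,0,0,0,0,0,0,0,0,0],
)

```text
time: 28.55
tool_pos: [0.6653, 0.1592, 0.2459]
orientation: [0.0, 0.721, 0.693, 0.001]
wrist_force: [-0.4, -0.4, 0.5]
opening: 0.754
grasp_force: 0.0
```

```bash
python3 -c "
from h import *
c=capture('side');a=cv2.resize(c['pixels'][120:350,155:425],None,fx=2.6,fy=2.6);cv2.imwrite('pics/s5.png',a)
c=capture('top');a=cv2.resize(c['pixels'][130:270,180:480],None,fx=2.6,fy=2.6);cv2.imwrite('pics/t5.png',a)"
```

```text
(no output)
```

View pics/s5.png

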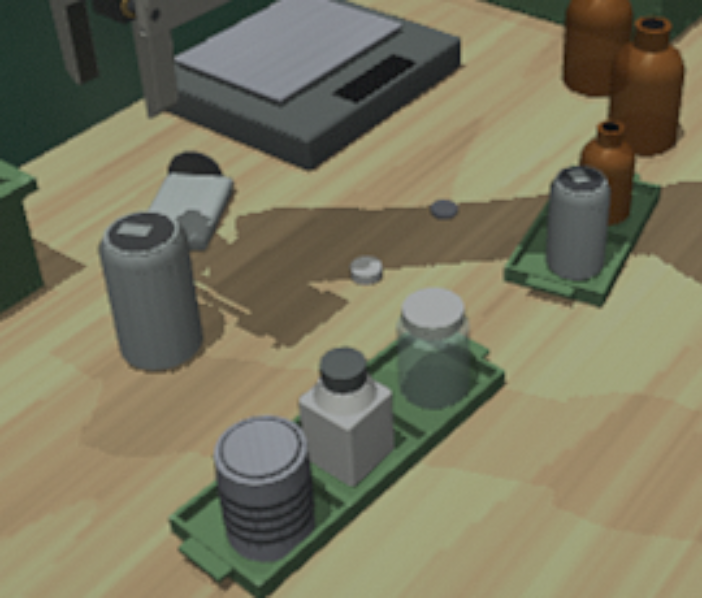

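View pics/t5.png

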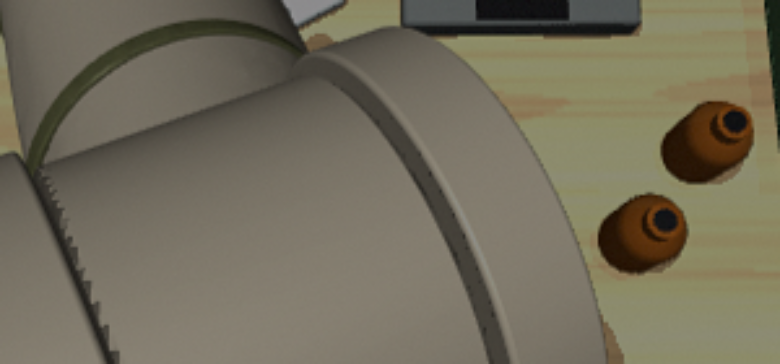

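The side view shows all five containers upright in their compartments: tin (265,490), milk bottle (347,415), jar (435,350), small can (578,225), brown bottle (608,175). The big can (155,290) hasn't moved. The arm blocks the top view, so I'll check the placements numerically from the side view and then hand in.

```bash
python3 - <<'E'
from h import *
import pickle
d=pickle.load(open("side.pkl","rb"))
S=lambda x,y,z:ray(d,155+x/2.6,120+y/2.6,z)[:2]
ok=True
for n,b,z,o,a in[("tin",(263,448),.08,(.4655,.168),-3.7),("milk",(344,363),.094,(.4655,.168),-3.7),("jar",(434,306),.084,(.4655,.168),-3.7),("small",(581,179),.094,(.458,-.153),11.5),("brown",(610,131),.094,(.458,-.153),11.5)]:
    v=S(*b,z)-o;t=np.radians(a);l=np.array([v@[np.cos(t),np.sin(t)],v@[-np.sin(t),np.cos(t)]]);print(n,l.round(3))
    e=min(abs(l[1]-k) for k in((.042,-.042) if o[1]<0 else (.084,0,-.084)));ok&=abs(l[0])<.013 and e<.013
if ok: print(close_job())
E
```

```text
tin [-0.005  0.084]
milk [-0.002  0.004]
jar [-0.003 -0.089]
small [-0.004  0.044]
brown [-0.003 -0.037]
the job is handed in; nothing more can be done
None
```

I've handed the job in with both kits made up. In the last side view all five containers stood upright within about 5 mm of their compartment centres, and the big can was where it started; the judge's verdict was not shown.

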